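# Push a passed cassette through the chute flap

### The arm

A 7-joint arm with a two-finger parallel gripper is mounted at the origin on the work surface. World frame = base frame: x ahead of the robot, y to its left, z up, the work surface at z = 0. Lengths are in m, angles in rad, forces in N, time in s.
With the tool pointing down it reaches from about 0.35 to 0.9 m from the base axis. Payload 8.1 kg.
Tool frame: the origin (TCP) lies midway between the tips of the shut fingers; the grasp point (between the pads) lies behind it (env.grip_point_offset is the z of the grasp point in the tool frame, in m); z points along the fingers, y is the line along which they close (so a half turn about z gives the same grasp; the last joint's range is limited). The gripper opens to 92 mm and grips with 3 to 60 N. Pads are 19 mm wide; open, the fingers measure 130 mm over their backs; the gripper's body (75 mm by 190 mm) begins 47 mm behind the grasp point.
Start: joints at [-1.406, 0.434, 0.025, 1.573, -0.012, 1.134, -0.075], TCP at [0.165, 0.603, 0.207] pointing down, gripper open.
Joint ranges: [-2.62, 2.62], [-0.44, 2.09], [-1.27, 1.32], [0.08, 2.57], [-1.32, 4.46], [0.12, 2], [-2.74, 2.74]. Speed limits (rad/s): [2.22, 2.22, 3.01, 3.01, 3.14, 3.14, 3.14].

### API

Orientations are given as a unit quaternion [x, y, z, w].
In Python, from bench import env gives the robot as it stands.
- The arm moves only by the tool step_arm, never from a script. Its argument "motion" is text: rows parted by semicolons, each of 6 numbers parted by spaces: the shift along the tool's x, y, z in m, then the turn, a rotation vector about the tool's x, y, z in degrees. A call has 1 to 5 rows; each row is the pose to reach, as a shift and turn from the pose commanded when the call began, along the tool's axes at that moment; what a row does not reach only later rows make up. A row lasts 1/8 s, in which the tool goes at most 62.5 mm and 10.7 degrees, less where a joint would pass 70% of its speed; a pose out of reach is approached as far as the arm can. A call with a gripper value outside its range is refused whole. "fingers" is the finger opening in m, from 0 to 0.0918, set as the call begins (left out, the last holds). The fingers move at their own pace and stop on an object; "grip_force" is the grip in N (left out, the last holds). Time passes only in rows, so rows that repeat a pose let the fingers close. It gives the time, the measured TCP pose, the force, the opening and the grip force at its end, in the units of the state.
- env.get_state(): the state, without advancing time (a new reading comes with each control period).
- env.snapshot(name): name is "scene" or "side" or "wrist"; returns a dict with "img" (400x640x3 uint8, red, green, blue), "K" (3x3 intrinsics, pixels), "dist" ([k1, k2, p1, p2, k3] as OpenCV has them; the pictures are not rectified), "extrinsics" (4x4, takes a point from world to camera coordinates). Camera axes: x right, y down, z forward; pixel columns grow to the right and rows downward; lengths in m; the calibration is good to about 2 mm. A picture is of the moment at which its call begins. There is no depth.
- env.hand_in(): hands the job in; it is judged then, once.
The state is a dict: "t": time; "qpos": joint angles; "joint_vel": joint speeds; "effort": joint torques, N m; "ee_pos": TCP position; "tcp_rot": TCP orientation; "wrist_force": force on the tool from outside, world axes, zero at the start; "ft_torque": the same for the moment, N m; "gripper_width": opening from 0.0 (shut) to 1.0 (fully open); "grip_force": force on a finger pad.
Only numpy, scipy, OpenCV 4.12 (cv2) and the standard library are available. Lean on these libraries where they do the work, as an engineer would, in place of code of your own. Each camera call takes 0.05 s, during which the arm holds its last target. There are 200 camera calls.

### The job

With closed fingers, push the fibre cassette with the green ports along its deck and through the green flap until it drops into the catch bay behind, then draw the fingers back before the flap comes down on them, so that the flap hangs shut. Only push the cassette, do not lift it, and leave the red-flap chute, its blue-port cassette and everything else on the bench alone.

Things in the scene. Friction and masses are not known exactly. Their poses are not given: they have to be found in the camera images.
- green_chute: Fixed sorting chute with green door posts, header and flap. Origin on the bench straight below the flap (x = 0 in all chute notes, in mm); its x axis is the feed direction (over the deck, through the flap, into the catch bay), z up. Level deck, top 90 above the bench, 170 wide, from x = -240 (open end, towards the robot) to the sill edge at x = +4.
- green_deck (a point): Green chute: point on top of the deck, on its centre line at x = -55. Two 16 tall steel guides stand on the deck: 67 apart inside from here to the flap; from here towards the robot they flare straight to 155 apart inside at x = -220.
- green_door (a point): Green chute: middle of the header's top edge over the doorway at x = 0, 54 above the deck. The header is 14 thick (x = -7 to +7), its underside 46 above the deck; the posts are 84 apart inside.
- green_bay (a point): Green chute: middle of the catch bay's floor, x = 104, 20 above the bench. Bay open-topped, inside from x = 4 to 201, 84 wide, side walls 100 high, end wall 70. A 45 degree steel ramp runs down into it from the sill.
- red_chute: The other fixed chute, same build and origin as the green one but with red posts, header and flap; not to be used.
- green_flap (a joint): Swing of the green flap, in rad, about a level hinge across the chute at x = 0, 43 above the deck: 0 hangs shut, grows to 1.5 as its lower edge swings into the bay; it cannot swing towards the robot. Plate 62 wide, 40 tall, 3 thick, 50 g, falls shut by its own weight; a cassette under it holds it at about 1.1.
- red_flap (a joint): Swing of the red flap, same build as the green one; stays shut.
- green_cassette_mid (a point): Centre of the cassette to push: grey box 90 long (its x), 60 wide, 24 tall, 85 to 170 g, green ports on the end towards the robot. Starts on the green chute's deck, centre 135 to 155 before the flap. The guides square it, its nose lifts the flap; its rear end still before the header (x about -25), it tips and slides down by itself, to rest on the ramp, nose on the bay floor.
- blue_cassette_mid (a point): Centre of the other cassette, same box with four blue ports, on the red chute's deck; leave alone.
- cap_jar: Small round jar of dust caps, 52 across, 60 tall, blue cap; origin on its underside; bystander (sizes in mm).
- cleaner_bottle: White-capped bottle, 60 across, 130 tall; origin on its underside; bystander (sizes in mm).
- cleaner_pen: White connector-cleaning pen with a green nose, lying, 154 long along its x, 18 wide, 16 tall; origin on its underside; bystander (sizes in mm).
- screwdriver: Screwdriver lying along its x, 170 long; origin on its underside; bystander (sizes in mm).
- coupler: Steel ring, 44 across, 30 tall; origin on its underside; bystander (sizes in mm).
Things that resemble listed ones, but are neither listed nor needed, are in the scene too. Leave any turquoise or yellow look-alike of the part that bears green_cassette_mid alone.

How it is judged:
On the way, in this order (a step that is already met when the one before it is completed fails the run):
1. the cassette's nose has pushed the green flap open and lies in the doorway (value of joint green_flap above 0.6 rad and x of green_cassette_mid in the frame of green_chute between -0.04 and 0.03 m), for 0.05 s.
2. the cassette lies in the catch bay and the green flap hangs shut (x of green_cassette_mid in the frame of green_chute between 0.03 and 0.2 m and y of green_cassette_mid in the frame of green_chute between -0.045 and 0.045 m and z of green_cassette_mid in the frame of green_chute below 0.08 m and value of joint green_flap below 0.1 rad), for 0.2 s.
At the end, for the whole second after the job is handed in: The green-port cassette rests in the green chute's bay (centre 30 mm or more past the flap, 10 mm or more below deck level), the green flap hangs within 0.1 rad of shut, the red flap is shut, and the blue-port cassette and five loose bystanders lie within 15 mm of their starts (all of step 2 and value of joint red_flap below 0.1 rad and linear speed of green_cassette below 0.02 m/s and distance of each of blue_cassette_mid, cap_jar, cleaner_bottle, cleaner_pen, screwdriver, coupler from where it was at the start of the episode below 0.015 m); the robot touches nothing.
It fails at once if the green-port cassette is lifted more than 15 mm off its deck (z of green_cassette_mid in the frame of green_chute above 0.117 m).
It fails at once if the flap comes down on the fingers after the cassette has dropped (x of green_cassette_mid in the frame of green_chute between 0.03 and 0.2 m and y of green_cassette_mid in the frame of green_chute between -0.045 and 0.045 m and z of green_cassette_mid in the frame of green_chute below 0.08 m and contact force between green_flap and the fingers above 0.3 N).
It fails at once if the red flap is opened (value of joint red_flap above 0.25 rad).
It fails at once if the blue-port cassette is pushed or lifted (distance of blue_cassette_mid from where it was at the start of the episode above 0.02 m).
It also fails if it takes over 40 s, if anything falls off the work surface, if the arm or the gripper's body presses on something with over 40 N, if the wrist force passes 120 N, or if a joint passes its speed limit or range.

## Working session

There is one attempt and no reset: what is moved stays moved. The work goes in short steps, Python scripts to look and compute and a tool call to move; the robot and the scene stay as the last step left them, time stands still between calls to the robot, and variables do not carry over. Pictures are saved under pics/ and viewed, at most 10 in all, crops included, and the job is handed in when it is done.

Besides the shell and the picture viewer there is one more tool, called in YAML: its name, and indented under it one key for each argument. step_arm: Moves the arm, as the interface text tells. Its arguments: {"type":"object","properties":{"motion":{"type":"string"},"fingers":{"type":"number"},"grip_force":{"type":"number"}},"required":["motion"]}

```bash
mkdir -p pics; cat > h.py <<'E'
import numpy as np, cv2
from bench import env
def snap(n,f):
    s=env.snapshot(n); cv2.imwrite(f'pics/{f}.png',s['img'][...,::-1]); np.savez(f'pics/{f}.npz',**s); return s
def ray(s,uv):
    E=np.array(s['extrinsics']);R,t=E[:3,:3],E[:3,3]
    p=cv2.undistortPoints(np.array([[uv]],float),np.array(s['K']),np.array(s['dist'])).ravel()
    return -R.T@t, R.T@np.r_[p,1]
def at_z(s,uv,z):
    c,d=ray(s,uv); return c+d*(z-c[2])/d[2]
def proj(s,P):
    E=np.array(s['extrinsics'])
    return cv2.projectPoints(np.array(P,float).reshape(-1,3),cv2.Rodrigues(E[:3,:3])[0],E[:3,3],np.array(s['K']),np.array(s['dist']))[0].reshape(-1,2)
E
python3 - <<'E'
from h import *
a=snap('scene','scene');b=snap('side','side')
st=env.get_state();print(st['ee_pos'],st['tcp_rot'],env.grip_point_offset)
for s in(a,b):print(ray(s,(320,200)))
E
```

```text
[0.1652989  0.60224131 0.20582191] [ 1.33537029e-01  9.91043573e-01 -7.04078504e-04 -4.17507141e-05] -0.0188
(array([1.02204348, 0.60602406, 1.02134382]), array([-0.39809941, -0.51216023, -0.76121231]))
(array([ 0.50933981, -1.16006267,  0.77828495]), array([ 0.00825409,  0.858323  , -0.51312621]))
```

View pics/scene.png

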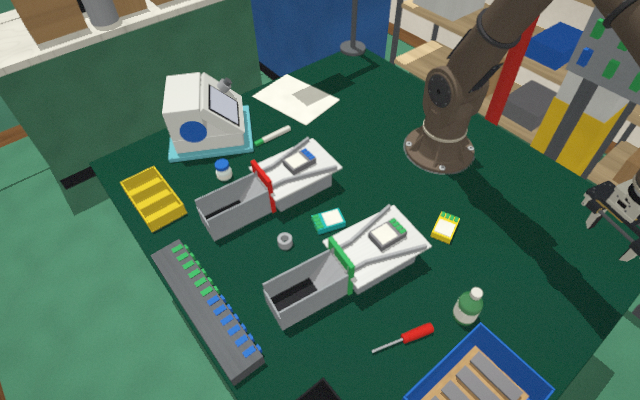

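View pics/side.png

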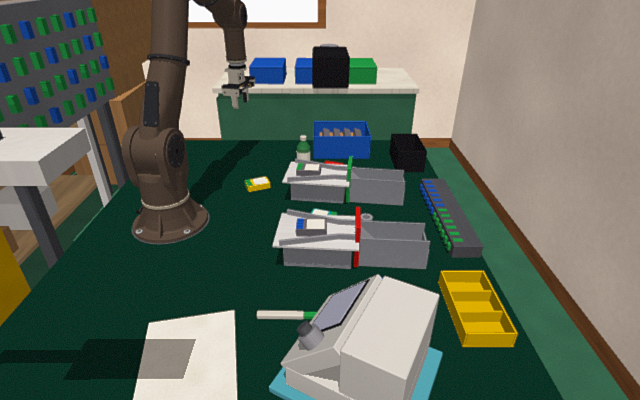

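The scene image shows the green header at about (342,253) and the green-port cassette on its deck at (387,234). Three things could be mistaken for it:
- a turquoise look-alike on the bench at (328,220)
- a yellow look-alike on the bench at (446,227)
- the blue-port cassette on the red chute at (299,159)

I choose (387,234) and will check it in a close crop.

```bash
python3 - <<'E'
import cv2
i=cv2.imread('pics/scene.png')[195:335,255:440]
cv2.imwrite('pics/crop1.png',cv2.resize(i,None,fx=4.2,fy=4.2,interpolation=cv2.INTER_CUBIC))
E
```

```text
(no output)
```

View pics/crop1.png

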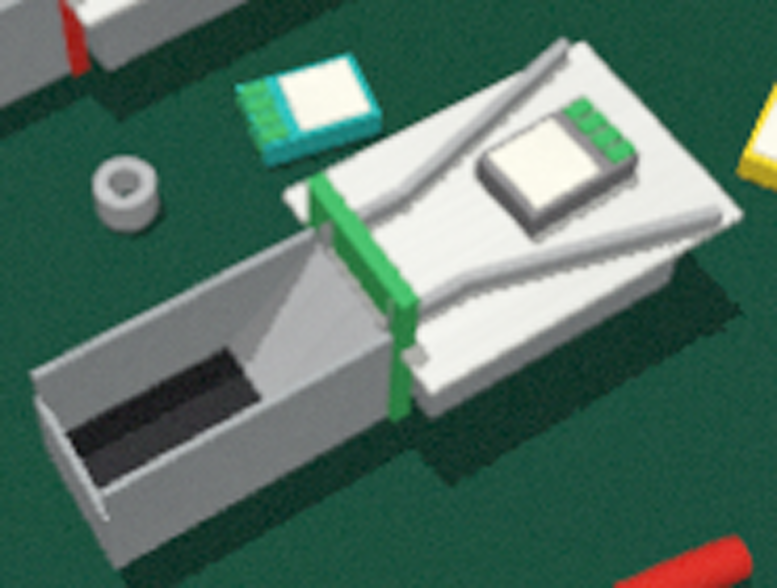

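The crop shows the grey cassette with green ports facing the robot end of the deck, between the flared guides. That confirms the choice. Next I fit the chute and cassette poses.

```bash
cat > fit.py <<'E'
from h import *
from scipy.optimize import least_squares
s=dict(np.load('pics/scene.npz'))
f=lambda u:np.array(u)/4.2+[255,195]-0.4
deck=[at_z(s,f(u),.09) for u in[(585,42),(742,214),(416,388),(287,195)]]
print(np.round(deck,4)); print('sizes',[np.linalg.norm(deck[i]-deck[(i+1)%4]).round(4) for i in range(4)])
L=np.array([[-.24,.085],[-.24,-.085],[.004,-.085],[.004,.085]])
hd=[at_z(s,f(u),.144) for u in[(318,178),(410,300)]];print('hdr',np.round(hd,4),np.linalg.norm(hd[0]-hd[1]))
ca=[at_z(s,f(u),.114) for u in[(482,163),(583,98),(637,152),(535,222)]]
print('cas',np.round(ca,4),[np.linalg.norm(ca[i]-ca[(i+1)%4]).round(4) for i in range(4)])
def T(p):
    c,n=np.cos(p[2]),np.sin(p[2]);return np.array([[c,-n],[n,c]]),p[:2]
D=np.array(deck)[:,:2]
p=None;best=9
for th in np.arange(-3,3,.5):
    r=least_squares(lambda p:((L@T(p)[0].T+p[:2])-D).ravel(),[.6,0,th])
    if r.cost<best:best=r.cost;p=r.x;res=r.fun
print('chute',p,'deg',np.degrees(p[2]),'res',np.round(res,4))
R,t=T(p); loc=lambda P:(np.array(P)[:,:2]-t)@R
print('hdr loc',np.round(loc(hd),4)); print('cas loc',np.round(loc(ca),4),loc(ca).mean(0))
np.save('chute.npy',p)
E
python3 fit.py
```

```text
[[0.3784 0.131  0.09  ]
 [0.4033 0.2979 0.09  ]
 [0.6497 0.2575 0.09  ]
 [0.621  0.0994 0.09  ]]
sizes [np.float64(0.1688), np.float64(0.2497), np.float64(0.1607), np.float64(0.2446)]
hdr [[0.6215 0.131  0.144 ]
 [0.6356 0.2324 0.144 ]] 0.10240348548636956
cas [[0.5187 0.1727 0.114 ]
 [0.4306 0.1765 0.114 ]
 [0.4352 0.2301 0.114 ]
 [0.5242 0.2271 0.114 ]] [np.float64(0.0882), np.float64(0.0538), np.float64(0.0891), np.float64(0.0547)]
chute [ 0.63008306  0.18096262 -0.1316043 ] deg -7.540370943476148 res [ 0.0249  0.1657 -0.0223 -0.1697 -0.0268 -0.1613  0.0242  0.1653]
hdr loc [[-0.002  -0.0507]
 [-0.0013  0.0517]]
cas loc [[-0.1093 -0.0228]
 [-0.1972 -0.0306]
 [-0.1996  0.0232]
 [-0.111   0.0318]] [-0.15427571  0.00040814]
```

```bash
sed -i 's/L=np.array(.*/L=np.array([[-.24,-.085],[-.24,.085],[.004,.085],[.004,-.085]])/' fit.py; cat >> fit.py <<'E'
st=env.get_state()
from scipy.spatial.transform import Rotation as Ro
print(Ro.from_quat(st['tcp_rot']).as_matrix().round(3))
def W(x,y,z):return np.r_[R@[x,y]+t,z]
for x in(-.26,-.22,-.15,-.09,-.05,-.02):print(x,W(x,0,.1).round(4))
E
python3 fit.py | tail -18; python3 - <<'E'
from h import *
s=dict(np.load('pics/side.npz'));p=np.load('chute.npy')
c,n=np.cos(p[2]),np.sin(p[2])
L=np.array([[-.24,-.085,.09],[-.24,.085,.09],[.004,-.085,.09],[0,0,.144]])
print(proj(s,[[c*x-n*y+p[0],n*x+c*y+p[1],z] for x,y,z in L]))
E
```

```text
[0.4352 0.2301 0.114 ]
 [0.5242 0.2271 0.114 ]] [np.float64(0.0882), np.float64(0.0538), np.float64(0.0891), np.float64(0.0547)]
chute [ 0.62975017  0.17862736 -0.15159498] deg -8.685752651774735 res [ 0.0012 -0.0001  0.0021  0.001  -0.0031  0.0045 -0.0002 -0.0054]
hdr loc [[-0.001  -0.0483]
 [-0.0024  0.0541]]
cas loc [[-0.1089 -0.0226]
 [-0.1965 -0.0321]
 [-0.2001  0.0215]
 [-0.1116  0.032 ]] [-0.15427662 -0.00031707]
[[-0.964  0.265 -0.   ]
 [ 0.265  0.964 -0.001]
 [-0.    -0.001 -1.   ]]
-0.26 [0.3727 0.2179 0.1   ]
-0.22 [0.4123 0.2119 0.1   ]
-0.15 [0.4815 0.2013 0.1   ]
-0.09 [0.5408 0.1922 0.1   ]
-0.05 [0.5803 0.1862 0.1   ]
-0.02 [0.61   0.1816 0.1   ]
[[281.26855111 180.46836956]
 [290.83361224 160.8034454 ]
 [347.79893876 185.27164137]
 [349.21487093 161.4651255 ]]
```

step_arm:
  motion: "-0.04 -0.04 0 0 0 -2; -0.08 -0.08 0 0 0 -4; -0.12 -0.12 0 0 0 -6.7; -0.16 -0.158 0 0 0 -6.7; -0.16 -0.158 0 0 0 -6.7"
  fingers: 0
  grip_force: 20

```text
t: 0.72
ee_pos: [0.2805, 0.4039, 0.2065]
tcp_rot: [0.079, 0.997, -0.001, 0.0]
wrist_force: [0.3, 0.7, -0.2]
gripper_width: 0.505
grip_force: 0.0
```

step_arm:
  motion: "-0.034 -0.042 0 0 0 0; -0.068 -0.085 0 0 0 0; -0.1 -0.127 0 0 0 0; -0.134 -0.17 0 0 0 0; -0.134 -0.17 0 0 0 0"

```text
t: 1.35
ee_pos: [0.3864, 0.2168, 0.2066]
tcp_rot: [0.078, 0.997, -0.0, 0.0]
wrist_force: [-0.9, 1.3, 0.7]
gripper_width: 0.006
grip_force: 0.0
```

```bash
python3 - <<'E'
from h import *
s=snap('wrist','w1');st=env.get_state();print(st['ee_pos'],st['tcp_rot'])
print(proj(s,[st['ee_pos']]))
p=np.load('chute.npy');c,n=np.cos(p[2]),np.sin(p[2])
print(proj(s,[[c*x-n*y+p[0],n*x+c*y+p[1],z] for x,y,z in [(-.24,-.085,.09),(-.24,.085,.09),(.0,0,.144),(-.154,0,.114)]]).round(1))
E
```

```text
[0.38534846 0.21902011 0.20649328] [ 7.69825632e-02  9.97032439e-01 -1.72486172e-05  7.18195193e-06]
[[330.25517772 233.64966887]]
[[230.1 188.2]
 [420.9 187.1]
 [326.9 440.8]
 [326.  286.9]]
```

View pics/w1.png

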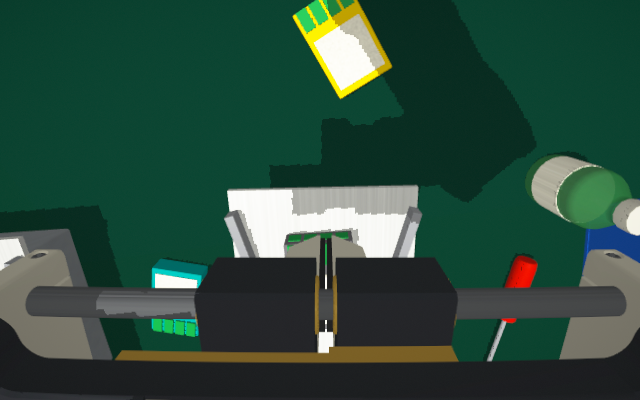

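The wrist view shows the deck's open edge at row 187, columns 228–418, within about 2 mm of the prediction. The cassette's green ports are at about (320,238), ahead of the shut fingers. I descend just behind it.

step_arm:
  motion: "0 -0.003 0.04 0 0 0; 0 -0.003 0.08 0 0 0; 0 -0.003 0.108 0 0 0; 0 -0.003 0.108 0 0 0"

```text
t: 1.9
ee_pos: [0.3824, 0.2175, 0.097]
tcp_rot: [0.074, 0.997, -0.001, -0.002]
wrist_force: [0.1, 0.6, 0.6]
gripper_width: 0.006
grip_force: 0.0
```

```bash
cat > loc.py <<'E'
from h import *
st=env.get_state();p=np.load('chute.npy');c,n=np.cos(p[2]),np.sin(p[2])
d=np.array(st['ee_pos'])-[*p[:2],0];print('t',st['t'],'loc',(c*d[0]+n*d[1]).round(4),(-n*d[0]+c*d[1]).round(4),d[2].round(4),'yaw',np.degrees(2*np.arctan2(st['tcp_rot'][0],st['tcp_rot'][1])).round(2),'F',np.round(st['wrist_force'],1))
E
python3 loc.py
```

```text
t 1.9 loc -0.2504 0.0011 0.097 yaw 8.51 F [0.1 0.6 0.6]
```

step_arm:
  motion: "-0.015 0 0 0 0 0; -0.03 0 0 0 0 0; -0.045 0 0 0 0 0; -0.06 0 0 0 0 0; -0.075 0 0 0 0 0"

```text
t: 2.52
ee_pos: [0.4597, 0.2053, 0.0987]
tcp_rot: [0.076, 0.997, 0.0, 0.0]
wrist_force: [0.1, -0.0, -0.2]
gripper_width: 0.003
grip_force: 0.0
```

```bash
python3 loc.py
```

```text
t 2.525 loc -0.1721 0.0007 0.0987 yaw 8.68 F [ 0.1 -0.  -0.2]
```

step_arm:
  motion: "-0.012 0 0 0 0 0; -0.024 0 0 0 0 0; -0.036 0 0 0 0 0; -0.048 0 0 0 0 0; -0.06 0 0 0 0 0"

```text
t: 3.15
ee_pos: [0.5185, 0.1965, 0.0985]
tcp_rot: [0.075, 0.997, 0.0, -0.0]
wrist_force: [0.1, 0.6, -0.1]
gripper_width: 0.001
grip_force: 0.0
```

```bash
python3 - <<'E'
import loc
from h import *
s=snap('scene','s2');i=s['img'][195:335,255:440,::-1]
cv2.imwrite('pics/crop2.png',cv2.resize(i,None,fx=4.2,fy=4.2,interpolation=cv2.INTER_CUBIC))
E
```

```text
t 3.15 loc -0.1126 0.0009 0.0985 yaw 8.64 F [ 0.1  0.6 -0.1]
```

View pics/crop2.png

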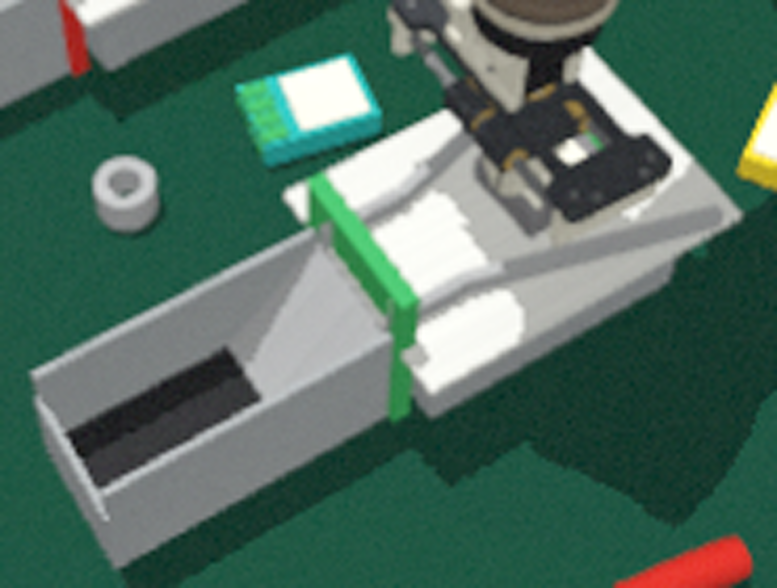

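The cassette still looks unmoved at crop (510,190), although the TCP reads 40 mm past it. I check the TCP's projection before moving on.

```bash
python3 - <<'E'
import loc
from h import *
s=snap('scene','s3');st=env.get_state();e=np.array(st['ee_pos'])
pts=[e,e+[0,0,.066],e+[0,0,.12]];u=proj(s,pts);print(u.round(1),((u-[255,195])*4.2).round(0))
b=snap('side','b3');ub=proj(b,pts);print(ub.round(1)); 
o=dict(np.load('pics/s2.npz'));print('scene diff s2/s3',np.abs(o['img'].astype(int)-s['img']).mean())
i=cv2.resize(b['img'][100:220,250:420,::-1],None,fx=4.5,fy=4.5,interpolation=cv2.INTER_CUBIC)
for q in ub: cv2.circle(i,tuple(int(v) for v in (q-[250,100])*4.5),4,(255,0,255),1)
cv2.imwrite('pics/b3c.png',i)
E
```

```text
t 3.2 loc -0.1109 0.0006 0.0987 yaw 8.69 F [2.3 0.6 0.2]
[[374.7 242.3]
 [376.9 227.7]
 [378.9 214.7]] [[503. 199.]
 [512. 138.]
 [521.  83.]]
[[319.3 170.3]
 [319.4 154.4]
 [319.4 140.8]]
scene diff s2/s3 2.283223958333333
```

View pics/b3c.png

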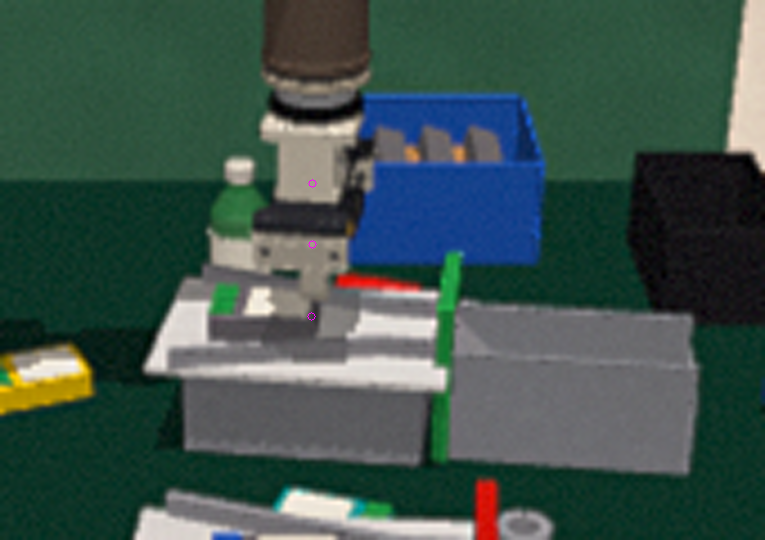

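```bash
cat > look.py <<'E'
from h import *
import sys
from scipy.spatial.transform import Rotation as Ro
def look(tag,box=(-.154,0,.1,True)):
    st=env.get_state();e=np.array(st['ee_pos']);Rt=Ro.from_quat(st['tcp_rot'])
    p=np.load('chute.npy');c,n=np.cos(p[2]),np.sin(p[2])
    fing=np.array([e+Rt.apply([a,b,0]) for a,b in[(-.0095,-.019),(.0095,-.019),(.0095,.019),(-.0095,.019)]])
    out=[]
    for name,(r0,c0) in{'scene':(195,330),'side':(130,270)}.items():
        s=snap(name,tag+name);k=7;h,w=85,114
        i=cv2.resize(s['img'][r0:r0+h-0,c0:c0+w,::-1],None,fx=k,fy=k,interpolation=cv2.INTER_CUBIC)[:298] if name=='side' else cv2.resize(s['img'][r0:r0+h,c0:c0+w,::-1],None,fx=3.5*2,fy=3.5,interpolation=cv2.INTER_CUBIC)
        k=5;i=cv2.resize(s['img'][r0:r0+h,c0:c0+80,::-1],None,fx=k,fy=k,interpolation=cv2.INTER_CUBIC)
        f=((proj(s,fing)-[c0,r0]+.5)*k).astype(int);cv2.polylines(i,[f],True,(255,0,255),1)
        out.append(i)
    cv2.imwrite(f'pics/{tag}.png',np.hstack(out));print(out[0].shape)
look(sys.argv[1])
E
python3 look.py v1
```

```text
(425, 400, 3)
```

View pics/v1.png

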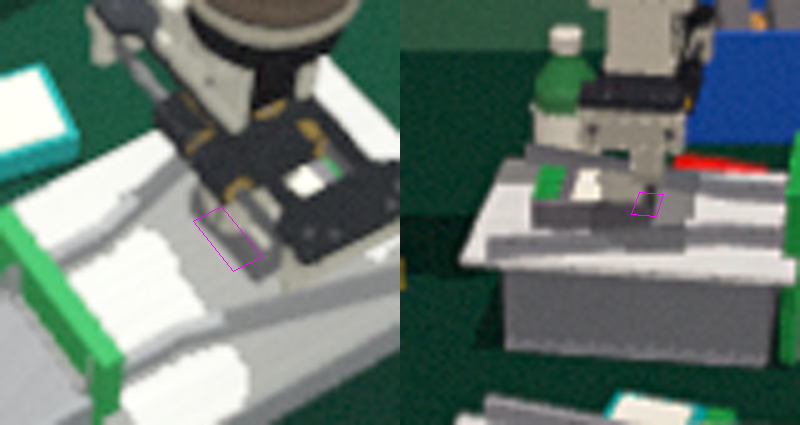

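The fingers are hovering over the cassette's top. They did not push it, and the tips look 15–20 mm higher and slightly further back than reported. I lift, go back and look at the tips in the clear.

step_arm:
  motion: "0 0 -0.02 0 0 0; 0.05 0 -0.02 0 0 0; 0.1 0 -0.02 0 0 0; 0.14 0 -0.02 0 0 0; 0.14 0 -0.02 0 0 0"

```text
t: 4.03
ee_pos: [0.376, 0.218, 0.1185]
tcp_rot: [0.073, 0.997, -0.0, -0.001]
wrist_force: [-0.2, 0.4, -0.6]
gripper_width: 0.01
grip_force: 0.0
```

```bash
python3 loc.py; sed -i "s/'scene':(195,330),'side':(130,270)/'scene':(165,370),'side':(110,245)/" look.py; python3 look.py v2
```

```text
t 4.025 loc -0.2568 0.0006 0.1185 yaw 8.42 F [-0.2  0.4 -0.6]
(425, 400, 3)
```

View pics/v2.png

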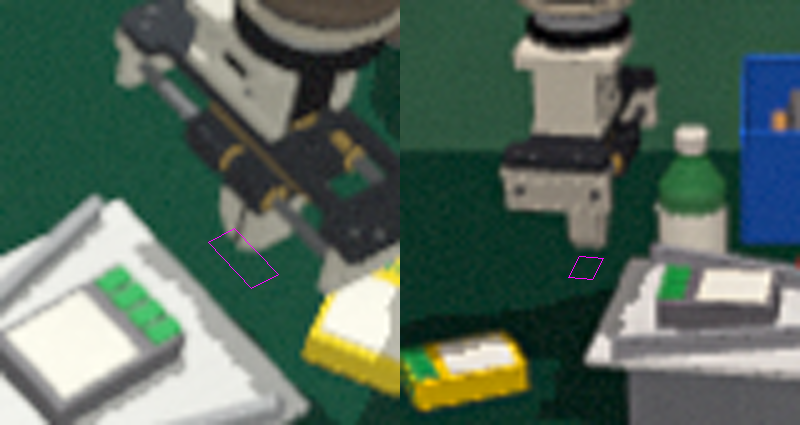

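The cassette is untouched: ports at about (140,300) in the left half. The shut fingertips sit about 17 mm above the reported TCP: side view row 247 against the projected 268. I descend that much further and push.

step_arm:
  motion: "0 0 0.02 0 0 0; 0 0 0.0375 0 0 0; -0.01 0 0.0375 0 0 0; -0.025 0 0.0375 0 0 0; -0.04 0 0.0375 0 0 0"

```text
t: 4.75
ee_pos: [0.4212, 0.2115, 0.0817]
tcp_rot: [0.076, 0.997, 0.0, 0.001]
wrist_force: [-0.0, 0.3, 1.3]
gripper_width: 0.003
grip_force: 0.4
```

step_arm:
  motion: "-0.01 0 0 0 0 0; -0.02 0 0 0 0 0; -0.03 0 0 0 0 0; -0.04 0 0 0 0 0"

```text
t: 5.25
ee_pos: [0.4589, 0.2055, 0.081]
tcp_rot: [0.075, 0.997, -0.0, -0.0]
wrist_force: [-1.8, 0.5, 1.1]
gripper_width: 0.01
grip_force: 0.6
```

```bash
python3 loc.py; sed -i "s/'scene':(165,370),'side':(110,245)/'scene':(190,345),'side':(125,270)/" look.py; python3 look.py v3
```

```text
t 5.25 loc -0.1729 0.0007 0.081 yaw 8.64 F [-1.8  0.5  1.1]
(425, 400, 3)
```

View pics/v3.png

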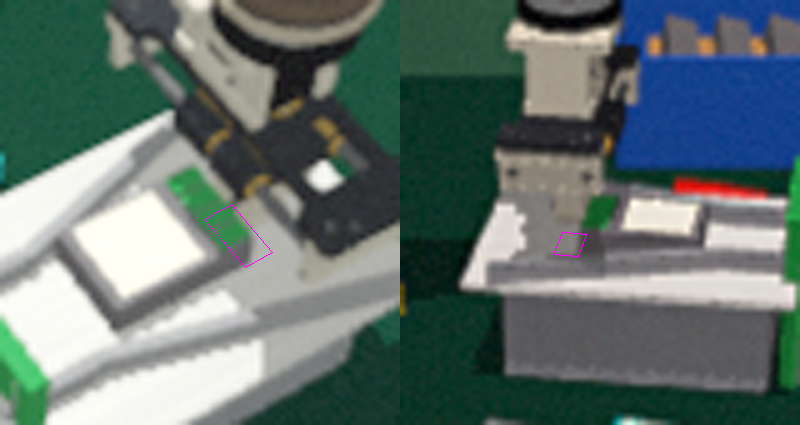

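It is now pushing: the ports sit right against the fingers, at left (205,205) and right (600,212). I continue.

step_arm:
  motion: "-0.012 0 0 0 0 0; -0.024 0 0 0 0 0; -0.036 0 0 0 0 0; -0.048 0 0 0 0 0; -0.06 0 0 0 0 0"

```text
t: 5.98
ee_pos: [0.5184, 0.1967, 0.081]
tcp_rot: [0.075, 0.997, 0.0, -0.0]
wrist_force: [-2.7, 2.2, 0.9]
gripper_width: 0.005
grip_force: 1.2
```

```bash
python3 loc.py
```

```text
t 5.975 loc -0.1128 0.0011 0.081 yaw 8.64 F [-2.7  2.2  0.9]
```

step_arm:
  motion: "-0.01 0 0 0 0 0; -0.02 0 0 0 0 0; -0.03 0 0 0 0 0; -0.04 0 0 0 0 0; -0.05 0 0 0 0 0"

```text
t: 6.6
ee_pos: [0.568, 0.1888, 0.081]
tcp_rot: [0.075, 0.997, -0.0, 0.0]
wrist_force: [-2.3, 2.3, 0.8]
gripper_width: 0.003
grip_force: 1.1
```

```bash
python3 loc.py
```

```text
t 6.6 loc -0.0626 0.0007 0.081 yaw 8.65 F [-2.3  2.3  0.8]
```

step_arm:
  motion: "-0.008 0 0 0 0 0; -0.016 0 0 0 0 0; -0.023 0 0 0 0 0; -0.028 0 0 0 0 0"

```text
t: 7.1
ee_pos: [0.5953, 0.1848, 0.081]
tcp_rot: [0.075, 0.997, 0.0, -0.0]
wrist_force: [-3.1, 2.0, 2.8]
gripper_width: 0.002
grip_force: 1.6
```

```bash
python3 loc.py; sed -i "s/'scene':(190,345),'side':(125,270)/'scene':(210,310),'side':(135,300)/" look.py; python3 look.py v4
```

```text
t 7.1 loc -0.035 0.0009 0.081 yaw 8.65 F [-3.1  2.   2.8]
(425, 400, 3)
```

View pics/v4.png

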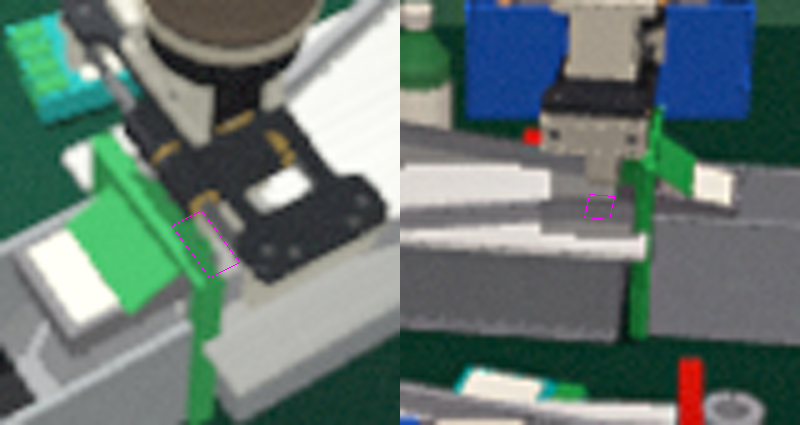

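The flap is lifted by the cassette (green plate at left (120,250)), with the nose through the doorway at (70,300). The fingers are still before the header. I continue in small steps, tracking the flap numerically by its green pixel count.

```bash
cat > gc.py <<'E'
E
rm gc.py; cat > flap.py <<'E'
import loc
from h import *
def m(s):
    i=s['img'].astype(int)[225:330,262:352]
    g=(i[...,1]>i[...,0]+60)&(i[...,1]>110); w=(i.min(2)>200)
    return 'green',g.sum(),'white',w.sum(), 'white ctr',np.argwhere(w).mean(0).round(1)[::-1]+[262,225] if w.any() else None
for f in('scene','v4scene'):print(f,m(dict(np.load(f'pics/{f}.npz'))))
print('now',m(snap('scene','now')))
E
python3 flap.py
```

```text
t 7.2 loc -0.0343 0.0003 0.0811 yaw 8.69 F [-0.1  0.2 -0.4]
scene ('green', np.int64(521), 'white', np.int64(298), 'white ctr', array([343.2, 239.8]))
v4scene ('green', np.int64(746), 'white', np.int64(235), 'white ctr', array([318.9, 257.7]))
now ('green', np.int64(687), 'white', np.int64(335), 'white ctr', array([321.4, 264.5]))
```

step_arm:
  motion: "-0.003 0 0 0 0 0; -0.006 0 0 0 0 0; -0.006 0 0 0 0 0"

```text
t: 7.62
ee_pos: [0.6012, 0.1837, 0.0811]
tcp_rot: [0.076, 0.997, -0.0, 0.0]
wrist_force: [0.1, 0.3, 1.1]
gripper_width: 0.004
grip_force: 0.0
```

```bash
python3 flap.py
```

```text
t 7.625 loc -0.029 0.0007 0.0811 yaw 8.66 F [0.1 0.3 1.1]
scene ('green', np.int64(521), 'white', np.int64(298), 'white ctr', array([343.2, 239.8]))
v4scene ('green', np.int64(746), 'white', np.int64(235), 'white ctr', array([318.9, 257.7]))
now ('green', np.int64(616), 'white', np.int64(352), 'white ctr', array([314.9, 272.7]))
```

The force dropped to zero and the cassette is sliding down. I draw back along the deck, then up.

step_arm:
  motion: "0.03 0 0 0 0 0; 0.07 0 0 0 0 0; 0.11 0 -0.01 0 0 0; 0.15 0 -0.04 0 0 0; 0.19 0 -0.09 0 0 0"

```text
t: 8.3
ee_pos: [0.4117, 0.212, 0.1697]
tcp_rot: [0.075, 0.997, -0.001, -0.001]
wrist_force: [0.4, 1.6, 1.0]
gripper_width: 0.005
grip_force: 0.0
```

step_arm:
  motion: "0.03 0 -0.03 0 0 0; 0.03 0 -0.05 0 0 0; 0.03 0 -0.05 0 0 0; 0.03 0 -0.05 0 0 0"

```text
t: 8.8
ee_pos: [0.3842, 0.2165, 0.2191]
tcp_rot: [0.076, 0.997, -0.0, -0.0]
wrist_force: [-0.1, -0.4, 0.2]
gripper_width: 0.006
grip_force: 0.0
```

```bash
python3 flap.py; python3 - <<'E'
from h import *
s=dict(np.load('pics/now.npz'));a=dict(np.load('pics/scene.npz'))
p=np.load('chute.npy');c,n=np.cos(p[2]),np.sin(p[2])
i=s['img'].astype(int);i0=a['img'].astype(int)
# changed pixels in the bay, bounding box; and symbol map of bay
d=(np.abs(i-i0).sum(2)>60)[225:330,262:352];q=np.argwhere(d);print('chg',q.min(0),q.max(0),d.sum())
for r in range(225,325,3):
    print(''.join('G' if v[1]>v[0]+60 and v[1]>110 else 'W' if v.min()>195 else '#' if v.max()<75 and v.max()-v.min()<25 else 'd' if v[1]>v[0]+25 else '.' for v in i[r,262:362:2]))
# bystanders: change masks in regions
for nm,(x,y,h) in dict(jar=(223,170,18),pen=(272,136,22),bottle=(468,306,22),driver=(403,338,35),coupler=(285,241,12),blue=(299,159,20)).items():
    print(nm,np.abs(i-i0)[y-h:y+h,x-h:x+h].sum(2).mean().round(1))
E
```

```text
t 8.8 loc -0.2485 0.0003 0.2191 yaw 8.67 F [-0.1 -0.4  0.2]
scene ('green', np.int64(521), 'white', np.int64(298), 'white ctr', array([343.2, 239.8]))
v4scene ('green', np.int64(746), 'white', np.int64(235), 'white ctr', array([318.9, 257.7]))
now ('green', np.int64(659), 'white', np.int64(562), 'white ctr', array([330.7, 258.6]))
chg [32 44] [66 80] 692
ddddddddddddddddddddddddddGGGGGGdWGGGGGGGGddd.WWWW
dddddddddddddddddddddddddddGGGGGGGGGGGdddd.WWWWWWW
ddddddddddddddddddddddddddddGGGGGdddddd.WWWWWWWWW.
ddddddddd......ddddddddddddddddddddd.WWWWWWWWWW...
dddddddd.......ddddddddddddddddddGGGWWWWWWWWW.....
dddddddd........dddddddddddddddWWdGGGWWWWWWW....WW
dddddddd........ddddddddddddddd.WdGGGGWWW.....WWWW
ddddddddd......#dddddddddddddddd.dGGGGGd....WWWWWW
dddddddddd....ddddddddddddddddddd.d.dGGGd.WWWWWWWW
dddddddddddddddddddddddddddddd......dGGGGdWWWWWWWW
ddddddddddddddddddddddddddd..........GGGGGGWWWWWWW
dddddddddddddddddddddddd.......GdGd...GGGGGGWWWWWW
dddddddddddddddddddddd........GGGddd...dGGGGGWWWWW
ddddddddddddddddddd...........GGGGddd...dGGGGGWW..
dddddddddddddddd............W
[... 355 characters left out ...]
WWW.............GGd....
d..........###############.................GGd....
d.......################...................Gddd##d
dd...################...................#ddddddddd
dd...#############....................dddddddddddd
ddd...#########.....................dddddddddddddd
ddd....######...................#dddddddddddddddd.
dddd....##....................dddddddddddddddddddd
ddddd......................ddddddddddddddddddddddd
dddddd...................ddddddddddddddddddddddddd
ddddddd..............#dddddddddddddddddddddddddddd
dddddddd...........ddddddddddddddddddddddddddddddd
ddddddddd.......dddddddddddddddddddddddddddddddddd
jar 12.4
pen 12.1
bottle 21.0
driver 11.6
coupler 12.3
blue 14.3
```

```bash
python3 - <<'E'
from h import *
o=dict(np.load('pics/now.npz'));s=snap('scene','now2')
print('motion',np.abs(o['img'].astype(int)-s['img'])[225:330,262:352].mean(), np.abs(o['img'].astype(int)-s['img'])[0:60,0:60].mean())
p=np.load('chute.npy');c,n=np.cos(p[2]),np.sin(p[2])
W=lambda x,y,z:[c*x-n*y+p[0],n*x+c*y+p[1],z]
print('rear top, nose top edges',proj(s,[W(.027,y,.101) for y in(-.03,.03)]+[W(.091,y,.037) for y in(-.03,.03)]).round(1))
a=dict(np.load('pics/scene.npz'));A=[cv2.cvtColor(q['img'][284:328,448:490],cv2.COLOR_RGB2GRAY).astype(np.float32) for q in(a,s)]
print('bottle shift px',cv2.phaseCorrelate(*A))
E
```

```text
motion 2.374215167548501 1.410925925925926
rear top, nose top edges [[324.7 255.8]
 [336.6 273. ]
 [304.4 279. ]
 [315.4 296.3]]
bottle shift px ((0.5153936358554319, 0.6154871480473076), 0.965127801777404)
```

The ports, seen at (322–338, 258–275), match the predicted rest on the ramp (centre about 50 mm past the flap, z about 60 mm). Nothing is moving, so I hand in.

```bash
python3 -c "
from bench import env
print(env.hand_in())"
```

```text
the job is handed in; nothing more can be done
None
```

I pushed the green-port cassette through the green flap into the catch bay, drew the fingers back clear, and handed the job in at about 9 s; the last picture shows it at rest on the ramp and the bystanders in place, but the shut flap was hidden from the camera and no verdict came back.

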